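Thread the lamp's pivot pin through bracket and arm knuckle and hold it

ROBOT

A 6-joint arm with a two-finger parallel gripper is mounted at the origin on the work surface. World frame = base frame: x ahead of the robot, y to its left, z up, the work surface at z = 0. Lengths are in m, angles in rad, forces in N, time in s.
With the tool pointing down it reaches from about 0.3 to 0.775 m from the base axis. Payload 14.6 kg.
Tool frame: the origin (TCP) lies between the finger pads; the fingertips stand 17 mm ahead of it and the grasp point (between the pads) lies 2 mm behind it (env.tip_reach is the distance from the TCP to the fingertips, in m); z points along the fingers, y is the line along which they close (so a half turn about z gives the same grasp; the last joint's range is limited). The gripper opens to 85 mm and grips with 20 to 120 N. Pads are 22 mm wide; open, the fingers measure 114 mm over their backs; the gripper's body (76 mm by 85 mm) begins 54 mm behind the grasp point. The pads swing forward as they close: fully open they stand 13 mm farther back than shut.
Start: joints at [-1.398, 0.3, 1.521, -0, 1.321, -0.067], TCP at [0.131, -0.534, 0.248] pointing down, gripper open.
Joint ranges: [-3.03, 3.03], [-0.79, 2.21], [0.23, 2.52], [-1.04, 4.18], [0, 3.07], [-2.55, 2.55]. Speed limits (rad/s): [2.22, 2.22, 2.57, 3.14, 3.14, 3.14].

INTERFACE

Orientations are given as a rotation vector (axis times angle).
In Python, from workcell import env gives the robot as it stands.
- The arm moves only by the tool advance, called after "Request:" as a command line: name --pt "numbers of a row" for each row, then --argument value for the rest. Schema: {"type":"object","properties":{"ticks":{"type":"string"},"aperture":{"type":"number"},"squeeze":{"type":"number"},"only":{"type":"string"},"quiet":{"type":"boolean"},"lines":{"type":"string"}},"required":["ticks"],"additionalProperties":false}. ticks is a string of 1 to 8 rows, parted by semicolons, with the numbers parted by commas; each row has 4 numbers: dx, dy, dz in units of 100 mm, then a turn about the tool's z in units of 0.25 rad; each row is the pose to reach, as a shift and turn from the pose commanded when the call began, along the tool's axes at that moment; what a row does not reach only later rows make up. A row lasts 1/10 s, in which the tool goes at most 0.05 m and 0.15 rad, less where a joint would pass 70% of its speed; a pose out of reach is approached as far as the arm can. aperture is the finger opening in m, set as the call begins (left out keeps the last). The fingers move at their own pace and stop on an object; squeeze is the grip in N (left out, the last holds). Time passes only in rows, so rows that do not move let the fingers close. The tool returns the time, the measured TCP pose, the force, the opening and the grip force at its end. only (a regular expression) keeps the lines of the reply that match it, lines (a string "A,B") keeps lines A to B, and quiet returns only ok. Input that does not fit is refused with a message, and nothing moves.
- env.observe(): the state, without advancing time (a new reading comes with each control period).
- env.snapshot(name): name is "scene" or "top" or "wrist"; returns a dict with "img" (384x512x3 uint8, red, green, blue), "mtx" (3x3 intrinsics, pixels), "eye" and "orientation" of the camera in the world. Camera axes: x right, y down, z forward; pixel columns grow to the right and rows downward; lengths in m; the calibration is good to about 2 mm. A picture is of the moment at which its call begins. There is no depth.
- env.close_job(): hands the job in; it is judged then, once.
The state is a dict: "time_s": time; "joint_positions": joint angles; "qd": joint speeds; "tau": joint torques, N m; "tcp_pos": TCP position; "orientation": TCP orientation; "force": force on the tool from outside, world axes, zero at the start; "moment": the same for the moment, N m; "finger_gap": finger opening in m; "finger_force": force on a finger pad.
Only numpy, scipy, OpenCV 4.12 (cv2) and the standard library are available. Lean on these libraries where they do the work, as an engineer would, in place of code of your own. Each camera call takes 0.05 s, during which the arm holds its last target. There are 200 camera calls.

TASK

The swing-arm lamp's joint is being put together in the jig: pinch the carriage's upright grip and slide the carriage along its rail until the eye of the arm knuckle it carries stands right under the eye of the overhanging bracket. Then draw the pivot pin out of the wooden block and thread it, nose down, through the bracket's eye and on through the knuckle's eye. Finish still holding the upright pin still in the gripper, with its nose sticking out well below the lower eye and its thick head clear above the bracket, so that a colleague can fit the set screw; leave the shells, weight and other things lying where they are.

Things in the scene. Friction and masses are not known exactly. Their poses are not given: they have to be found in the camera images.
- jig: Fixed jig: grey base plate 12 mm thick, x -110 to 70, y -110 to 110 mm in its own frame; origin on the table, z up. Rail along its y at x = -70 mm (22 mm wide, top 28 mm over the table). Aluminium post at x 46 to 62, y 20 mm carries a bracket arm towards -x ending in the upper eye. Highest point 125 mm (screw on the post).
- upper_eye (a point): Centre of the top face of the bracket's eye (upper bushing), at jig (0, 20, 115) mm; a vertical tube 34 mm outside, bore 14 mm, 20 mm tall: its underside is 95 mm above the table. Axes as the jig's.
- lower_eye (a point): Centre of the top face of the knuckle's eye (lower bushing) on the carriage, 65 mm above the table: vertical tube 34 mm outside, bore 14 mm, 20 mm tall, underside 45 mm above the table, 33 mm of free space below it down to the base plate. Moves with the carriage along the jig's y. Axes as the jig's.
- carriage (a joint): Carriage position along the rail in m, growing towards the jig's own +y, 0 to 0.110; the lower eye is right under the upper eye at 0.085. It starts between 0 and 0.045, slides with about 2 N of friction and stays where it is left.
- grip_fin (a point): Grip point inside the carriage's upright steel fin, 88 mm from the lower eye towards the jig's -x, 70 mm above the table. Fin 12 mm thick along the jig's y, 28 mm wide along x, from 45 mm (top of the 70 x 40 mm sled) to 87 mm above the table: pinch it from above across the jig's y. The aluminium knuckle block, 66 mm high, begins 21 mm from the grip point towards the eye.
- pin: Pivot pin, steel, 136 mm long, 90 to 180 g, standing nose down in the block. Origin at the tip of the nose, own z up along the pin to the head. Shaft 10 mm in diameter, 100 mm long, its nose tapering to 4 mm over the last 10 mm; above it the head, a round grip 20 mm in diameter, 36 mm tall.
- pin_head (a point): Centre of the underside (shoulder) of the pin's head, 100 mm above the nose on the pin's axis.
- block: Fixed wooden block 80 x 70 x 60 mm, origin at the centre of its underside; in its centre a 14 mm hole, 50 mm deep, in which the pin stands with its nose 10 mm above the table (head from 110 to 146 mm).
- dive_weight: Bystander: small yellow lead dive weight, rounded block 44 x 56 x 24 mm, lying on the jig's base plate as ballast. Origin under its centre.
- topshell: Bystander: striped conical topshell, 30 mm wide, 28 mm high. Origin under its centre.
- ormer: Bystander: pearly ormer shell, about 60 x 78 mm, 20 mm high. Origin under its centre.
- crucible: Bystander: pale ceramic crucible, 48 mm wide, 40 mm high. Origin under its centre.
- tweezers: Bystander: bamboo tweezers lying flat, 130 mm long (along own y), 5 mm thick. Origin under its centre.
- jar: Bystander: small amber glass jar with white cap, 44 mm wide, 60 mm high. Origin under its centre.
- dish: Bystander: shallow glass dish, 84 mm wide, 16 mm high. Origin under its centre.

How it is judged:
By the outcome, as a careful person would: the job done as asked, in the order asked, and still so for the second after the job is handed in, while the arm keeps its last pose, push and grip.
It also fails if it takes over 64 s, if anything falls off the work surface, if the arm or the gripper's body presses on something with over 40 N, if the wrist force passes 120 N, or if a joint passes its speed limit or range.

## Working session

There is one attempt and no reset: what is moved stays moved. The work goes in short steps, Python scripts to look and compute and a tool call to move; the robot and the scene stay as the last step left them, time stands still between calls to the robot, and variables do not carry over. Pictures are saved under pics/ and viewed, at most 10 in all, crops included, and the job is handed in when it is done.

```bash
ls; mkdir -p pics
```

Run:
```python
from workcell import env
import cv2,numpy as np
for n in("scene","top"):
    s=env.snapshot(n); cv2.imwrite(f"pics/{n}0.png",cv2.resize(s["img"][:,:,::-1],(800,600),interpolation=cv2.INTER_CUBIC))
    np.savez(f"{n}0.npz",**s); print(n,s["mtx"],s["eye"],s["orientation"])
o=env.observe();print(o)
```

```text
pics
workcell.py
scene [[436.59621576   0.         251.20210102]
 [  0.         436.59621576 189.19097382]
 [  0.           0.           1.        ]] [1.66591679 0.20698927 0.9055321 ] [-1.52722712 -1.82724617  0.94114396]
top [[437.98527817   0.         260.70216095]
 [  0.         437.98527817 191.89861775]
 [  0.           0.           1.        ]] [ 0.30867903 -0.02317408  1.39602141] [-2.11532309  2.09722921 -0.2168252 ]
{'time_s': 0.1, 'joint_positions': array([-1.39763212e+00,  3.00442738e-01,  1.52155939e+00, -1.25645032e-06,
        1.32072629e+00, -6.66048779e-02]), 'qd': array([ 0.00021118, -0.00062306, -0.00230668,  0.00012541,  0.00016044,
        0.00084062]), 'tau': array([ 3.30141202e-04, -5.44379354e+01, -3.62366152e+01, -5.90412787e-05,
        3.03347362e-03,  3.03342563e-05]), 'tcp_pos': array([ 0.13057072, -0.534058  ,  0.24774604]), 'orientation': array([-3.11791771e+00, -3.75591731e-01,  9.68832592e-05]), 'force': array([-0.11982271, -0.01156028, -0.27576104]), 'moment': array([ 0.0402429 , -0.00315416, -0.01281337]), 'finger_force': 0.0, 'finger_gap': 0.08542662593948158}
```

View pics/scene0.png

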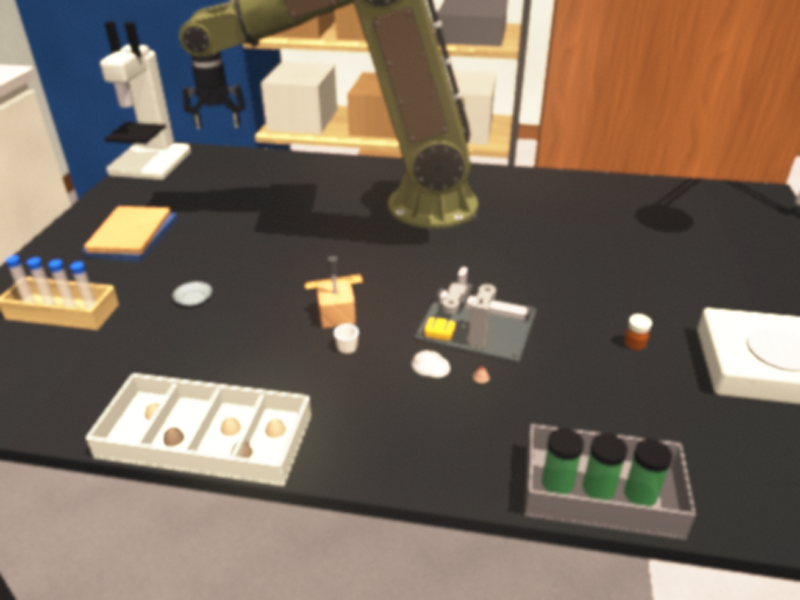

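View pics/top0.png

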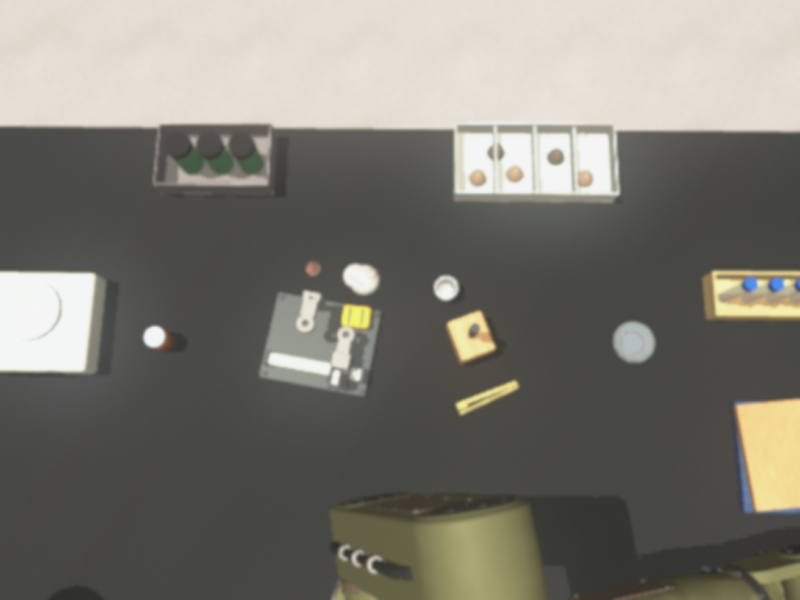

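Scene view: jig right of centre (base ~(420-535, 290-355)), block with pin at (335,300). Top view: jig corners ≈(280,293),(381,310),(364,395),(261,377); block centre ≈(471,337), pin head ≈(474,330). I'll enlarge the top view.

Run:
```python
import cv2,numpy as np
i=np.load("top0.npz")["img"][170:270,160:325,::-1]
i=cv2.resize(i,None,fx=4.8,fy=4.8,interpolation=cv2.INTER_CUBIC)
cv2.imwrite("pics/topc.png",i)
```

```text
(no output)
```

View pics/topc.png

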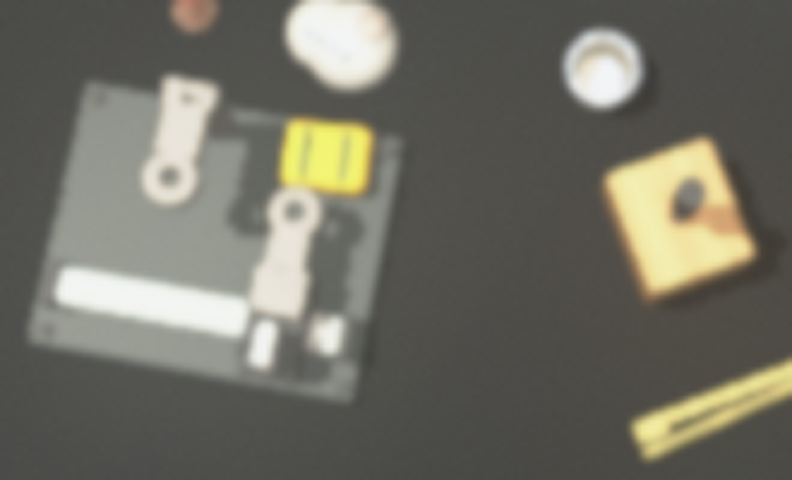

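Crop shows jig corners at (88,82),(403,138),(352,402),(28,342); upper eye (169,177), lower eye (294,210), fin ~(264,343); block top corners (709,137),(604,180),(648,300),(757,253); pin head ~(690,195).

Create h.py:
```python
import numpy as np
from scipy.spatial.transform import Rotation as R
def ray(s,uv,z):
    d=R.from_rotvec(s["orientation"]).as_matrix()@np.linalg.solve(s["mtx"],[uv[0],uv[1],1.])
    e=np.asarray(s["eye"]); return e+d*(z-e[2])/d[2]
def proj(s,p):
    c=R.from_rotvec(s["orientation"]).as_matrix().T@(np.asarray(p)-s["eye"]); q=s["mtx"]@c; return q[:2]/q[2]
def tool(o,d): # world vector -> tool axes
    return R.from_rotvec(o["orientation"]).as_matrix().T@np.asarray(d)
```

Run:
```python
from h import *
s=dict(np.load("top0.npz"))
P=lambda u,v,z: ray(s,((u+.5)/4.8-.5+160,(v+.5)/4.8-.5+170),z)
c=np.array([P(*a,.012) for a in[(88,82),(403,138),(352,402),(28,342)]])
print(c.round(4))
# jig local corners: +x+y, +x-y, -x-y, -x+y
L=np.array([[.07,.11],[.07,-.11],[-.11,-.11],[-.11,.11]])
A=(L-L.mean(0));B=c[:,:2]-c[:,:2].mean(0)
th=np.arctan2((A[:,0]*B[:,1]-A[:,1]*B[:,0]).sum(),(A*B).sum());M=np.array([[np.cos(th),-np.sin(th)],[np.sin(th),np.cos(th)]])
t=c[:,:2].mean(0)-M@L.mean(0)
print("yaw",th,"org",t,"res",c[:,:2]-(L@M.T+t))
ue=P(169,177,.115);le=P(294,210,.065);print("ue",ue,"pred",M@[0,.02]+t)
print("le",le,"in jig",M.T@(le[:2]-t)); 
print("fin pred",le[:2]+M@[-.088,0],"seen",P(264,338,.087))
b=np.array([P(*a,.06) for a in[(709,137),(604,180),(648,300),(757,253)]]);print("block",b.round(4),b.mean(0))
print("pin head",P(693,188,.146))
```

```text
[[0.622  0.2568 0.012 ]
 [0.5851 0.0432 0.012 ]
 [0.4088 0.0734 0.012 ]
 [0.4462 0.2877 0.012 ]]
yaw -0.1718992573649528 org [0.53524835 0.16186443] res [[-0.00101168 -0.00145635]
 [-0.00027062  0.00163904]
 [ 0.00078381  0.00112872]
 [ 0.00049849 -0.00131141]]
ue [0.53876109 0.18277554 0.115     ] pred [0.53866943 0.18156966]
le [0.5269072  0.10970136 0.065     ] in jig [ 0.00070448 -0.05282106]
fin pred [0.44020418 0.1247541 ] seen [0.44248801 0.1239013  0.087     ]
block [[ 0.5778 -0.1574  0.06  ]
 [ 0.549  -0.0893  0.06  ]
 [ 0.4715 -0.1171  0.06  ]
 [ 0.5023 -0.1871  0.06  ]] [ 0.52515306 -0.13772475  0.06      ]
pin head [ 0.52903127 -0.13868146  0.146     ]
```

Create go.py:
```python
import sys
from h import *
from workcell import env
# usage: go.py x y z [jigyaw-aligned turn]
o=env.observe(); Rm=R.from_rotvec(o["orientation"]).as_matrix()
d=np.array([float(a) for a in sys.argv[1:4]])-o["tcp_pos"]
y=Rm[:,1]; g=np.array([.171,.985,0]); g*=np.sign(g@y)
turn=np.arctan2(np.cross(y,g)@Rm[:,2],y@g)
print("tool shift",(Rm.T@d).round(4),"turn",round(turn,4),"z",Rm[:,2].round(4),"tcp",o["tcp_pos"].round(4),"q",o["joint_positions"].round(2),"t",o["time_s"],"F",o["force"].round(1),"gap",o["finger_gap"])
```

```bash
python3 go.py .441 .1245 .248
```

```text
tool shift [ 4.579e-01 -5.660e-01  4.000e-04] turn 0.4117 z [-2.0e-04  1.1e-03 -1.0e+00] tcp [ 0.1306 -0.5341  0.2477] q [-1.4   0.3   1.52 -0.    1.32 -0.07] t 0.1 F [-0.1 -0.  -0.3] gap 0.08542662593948158
```
q1 goes from -1.4 to ~0.27; joint6 fine.

Units first: shifts go in units of 100 mm and turns go in units of 0.25 rad. So -0.297 m is -2.97, -0.26 m is -2.6, 0.05 rad is 0.2.

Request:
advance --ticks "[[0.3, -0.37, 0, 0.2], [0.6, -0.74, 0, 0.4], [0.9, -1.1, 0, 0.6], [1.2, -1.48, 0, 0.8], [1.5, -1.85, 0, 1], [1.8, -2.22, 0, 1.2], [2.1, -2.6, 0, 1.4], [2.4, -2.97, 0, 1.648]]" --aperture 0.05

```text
refused: ticks: the value is not of type 'string' (schema: type "string"). Nothing was moved.
```

The call was refused and nothing moved: it wants rows parted by semicolons, with the numbers parted by commas. Same move again in that form.

Request:
advance --ticks "0.3,-0.37,0,0.2;0.6,-0.74,0,0.4;0.9,-1.1,0,0.6;1.2,-1.48,0,0.8;1.5,-1.85,0,1;1.8,-2.22,0,1.2;2.1,-2.6,0,1.4;2.4,-2.97,0,1.648" --aperture 0.05

```text
time_s: 0.9
tcp_pos: [0.2934, -0.1869, 0.2483]
orientation: [3.129, -0.274, 0.0]
force: [0.6, -1.1, -0.9]
finger_gap: 0.0498
finger_force: 0.0
```

```bash
python3 go.py .441 .1245 .248
```

```text
tool shift [ 9.120e-02 -3.323e-01  3.000e-04] turn -0.003 z [ 3.e-04 -1.e-04 -1.e+00] tcp [ 0.2934 -0.1869  0.2483] q [-0.67 -0.17  2.02  0.    1.29  1.07] t 0.9 F [ 0.6 -1.1 -0.9] gap 0.04982902449431822
```

Scaled: -0.325 m is -3.25, -0.282 m is -2.82.

Request:
advance --ticks "0.13,-0.47,0,0;0.26,-0.94,0,0;0.39,-1.41,0,0;0.52,-1.88,0,0;0.65,-2.35,0,0;0.78,-2.82,0,0;0.88,-3.25,0,0;0.88,-3.25,0,0"

```text
time_s: 1.7
tcp_pos: [0.4363, 0.12, 0.2476]
orientation: [-3.13, 0.264, 0.002]
force: [0.0, 0.3, -0.1]
finger_gap: 0.05
finger_force: 0.0
```

```bash
python3 go.py .441 .1245 .248
```

Run:
```python
from h import *
from workcell import env
import cv2
s=env.snapshot("wrist");np.savez("w1.npz",**s);cv2.imwrite("pics/w1.png",cv2.resize(s["img"][:,:,::-1],(800,600),interpolation=cv2.INTER_CUBIC))
print(s["eye"],s["mtx"][0,0])
for p in[(.4402,.1248,.087),(.527,.1097,.065),(.5387,.182,.115)]:print(proj(s,p)*800/512)
```

```text
tool shift [ 0.0039 -0.0052 -0.0004] turn 0.0039 z [-1.e-03  4.e-04 -1.e+00] tcp [0.4363 0.12   0.2476] q [0.19 0.08 1.78 0.   1.28 1.93] t 1.7 F [ 0.   0.3 -0.1] gap 0.04999030383790242
[0.50630477 0.10764002 0.3737724 ] 305.40415461492796
[384.86592206 271.36028981]
[385.30267476 121.97235527]
[239.51333603 116.39713027]
```

View pics/w1.png

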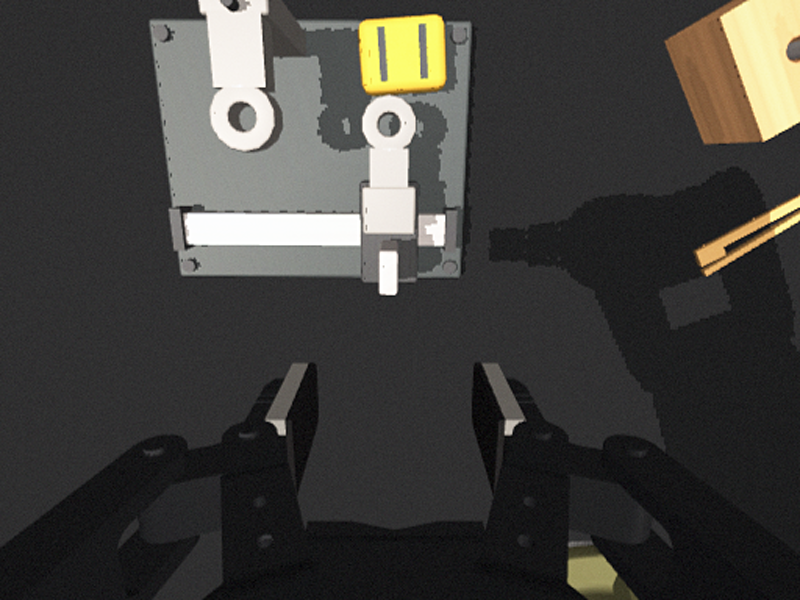

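Wrist view: upper eye centre (243,118), lower eye (388,123), fin top (388,272) – within ~3 px of the predictions. Refine.

Run:
```python
from h import *
s=dict(np.load("w1.npz"))
P=lambda u,v,z: ray(s,((u+.5)*.64-.5,(v+.5)*.64-.5),z)
print(P(243,118,.115),P(388.5,123,.065),P(388,272,.087))
# base corners z .012
print(P(150,20,.012),P(471,20,.012))
a=P(150,20,.012)-P(471,20,.012);print(np.arctan2(a[0],a[1]))
```

```bash
python3 go.py .4405 .1235 .11
```

```text
[0.53781446 0.18055451 0.115     ] [0.52628127 0.10802323 0.065     ] [0.4396816  0.12310432 0.087     ]
[0.62111426 0.25553856 0.012     ] [0.58482173 0.0420197  0.012     ]
0.16836432262017423
tool shift [ 0.0041 -0.0062  0.1376] turn 0.0032 z [-1.5e-03 -3.0e-04 -1.0e+00] tcp [0.4356 0.1181 0.2476] q [0.18 0.08 1.78 0.   1.28 1.92] t 1.75 F [ 0.  -1.  -0.4] gap 0.04978517155083251
```

Scaled: 0.12 m is 1.2, 0.173 m is 1.73.

Request:
advance --ticks "0.04,-0.06,0.4,0;0.04,-0.06,0.8,0;0.04,-0.06,1.2,0;0.04,-0.06,1.5,0;0.04,-0.06,1.73,0;0.04,-0.06,1.73,0" --aperture 0.05

```text
time_s: 2.35
tcp_pos: [0.4389, 0.1203, 0.073]
orientation: [3.128, -0.272, -0.008]
force: [-0.0, 0.5, 0.5]
finger_gap: 0.0502
finger_force: 0.0
```

```bash
python3 go.py .4405 .1235 .075
```

```text
tool shift [ 0.001  -0.0034 -0.002 ] turn -0.0014 z [-0.0051 -0.0011 -1.    ] tcp [0.4389 0.1203 0.073 ] q [ 0.19  0.34  1.94 -0.    0.87  1.93] t 2.35 F [-0.   0.5  0.5] gap 0.05015656339958855
```

Request:
advance --ticks "0,0,0,0;0,0,0,0;0,0,0,0;0,0,0,0;0,0,0,0" --aperture 0 --squeeze 40

```text
time_s: 2.85
tcp_pos: [0.4412, 0.1216, 0.0768]
orientation: [-3.129, 0.27, -0.004]
force: [-2.6, -1.2, 7.9]
finger_gap: 0.0117
finger_force: 41.9
```

```bash
python3 go.py .4405 .1235 .075
```

```text
tool shift [-0.0011 -0.0018  0.0018] turn -0.0004 z [ 2.4e-03  3.0e-04 -1.0e+00] tcp [0.4412 0.1216 0.0768] q [ 0.19  0.33  1.93 -0.    0.87  1.93] t 2.85 F [-2.6 -1.2  7.9] gap 0.011714540860207255
```

Request:
advance --ticks "0,-0.15,0,0;0,-0.3,0,0;0,-0.45,0,0;0,-0.6,0,0;0,-0.73,0,0;0,-0.73,0,0;0,-0.73,0,0"

```text
time_s: 3.55
tcp_pos: [0.454, 0.1941, 0.0768]
orientation: [-3.128, 0.269, -0.005]
force: [0.7, 2.2, 8.3]
finger_gap: 0.0112
finger_force: 42.0
```

```bash
python3 go.py .4405 .1235 .075;  python3 - <<'E'
from h import *
from workcell import env
import cv2
s=env.snapshot("wrist");np.savez("w2.npz",**s);cv2.imwrite("pics/w2.png",cv2.resize(s["img"][:192,100:356,::-1],(800,600),interpolation=cv2.INTER_CUBIC))
print(env.observe()["tcp_pos"])
E
```

```text
tool shift [-0.0013  0.0718  0.0016] turn 0.0002 z [ 0.0031  0.0013 -1.    ] tcp [0.454  0.1941 0.0768] q [0.33 0.4  1.84 0.   0.9  2.07] t 3.55 F [0.7 2.2 8.3] gap 0.011201567753744979
[0.45396665 0.19390795 0.07678084]
```

View pics/w2.png

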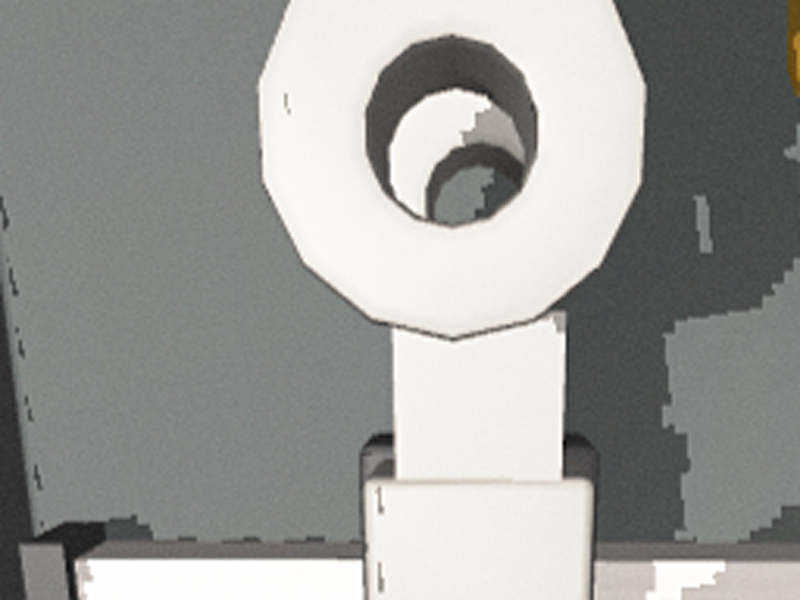

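Upper eye centre at x≈453 (edges 260–646, bore 366–538, y≈131); knuckle arm edges 393–564 and block 365–594 centre ≈479. Compare in the jig frame.

Run:
```python
from h import *
s=dict(np.load("w2.npz"))
P=lambda u,v,z: ray(s,((u+.5)/3.125-.5+100,(v+.5)/3.125-.5),z)
ex=np.array([.985,-.1702]);ey=np.array([.1702,.985])
u=P(452.5,131,.115)[:2]
u2=P(452.5,131,.115)[:2]
for n,p in[("ue",P(452.5,131,.115)),("ueL",P(260,131,.115)),("ueR",P(646,131,.115)),("boreL",P(366,131,.115)),("boreR",P(538,131,.115)),("arm",P(479,400,.065)),("armL",P(394,450,.065)),("armR",P(564,450,.065)),("blkL",P(366,500,.066)),("blkR",P(594,500,.066)),("lowBoreL",P(428,200,.065))]:
    print(n,p,"x",ex@(p[:2]-u),"y",ey@(p[:2]-u))
# camera tilt
print(R.from_rotvec(s["orientation"]).as_matrix()[:,2],s["eye"])
```

```text
ue [0.53869229 0.1809499  0.115     ] x 0.0 y 0.0
ueL [0.54147516 0.1969449  0.115     ] x 1.877097977685218e-05 y 0.01622871634698148
ueR [0.53589666 0.16488149 0.115     ] x -1.8857136618251474e-05 y -0.016303204464179807
boreL [0.53994257 0.18813607 0.115     ] x 8.433357445094543e-06 y 0.00729117858819047
boreR [0.53745681 0.17384871 0.115     ] x -8.333626327694876e-06 y -0.007204954638669357
arm [0.51233409 0.18323871 0.065     ] x -0.02635238550707616 y -0.002231683694227907
armL [0.50743945 0.19654495 0.065     ] x -0.03343832717438767 y 0.010041887846339585
armR [0.50324364 0.17235775 0.065     ] x -0.03345453603800242 y -0.01449663039837714
blkL [0.50113315 0.20186563 0.066     ] x -0.04055561246259536 y 0.014209424749976628
blkR [0.49546666 0.16918378 0.066     ] x -0.04057465366433278 y -0.018946629235227972
lowBoreL [0.53957932 0.18548737 0.065     ] x 0.00010144024424506369 y 0.004620383021592606
[-0.27491213  0.04934078 -0.96020248] [0.5234188  0.18134111 0.20319289]
```

The carriage was nudged ~2 mm back by the closing fingers; move 2.2 mm further and recheck.

Request:
advance --ticks "0,-0.022,0,0;0,-0.022,0,0;0,-0.022,0,0"

```text
time_s: 3.9
tcp_pos: [0.4543, 0.1958, 0.0768]
orientation: [-3.129, 0.27, -0.004]
force: [0.6, 1.1, 8.1]
finger_gap: 0.0113
finger_force: 41.9
```

```bash
python3 - <<'E'
from h import *
from workcell import env
import cv2
s=env.snapshot("wrist");np.savez("w3.npz",**s);cv2.imwrite("pics/w3.png",cv2.resize(s["img"][:192,100:356,::-1],(800,600),interpolation=cv2.INTER_CUBIC))
E
```

```text
(no output)
```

View pics/w3.png

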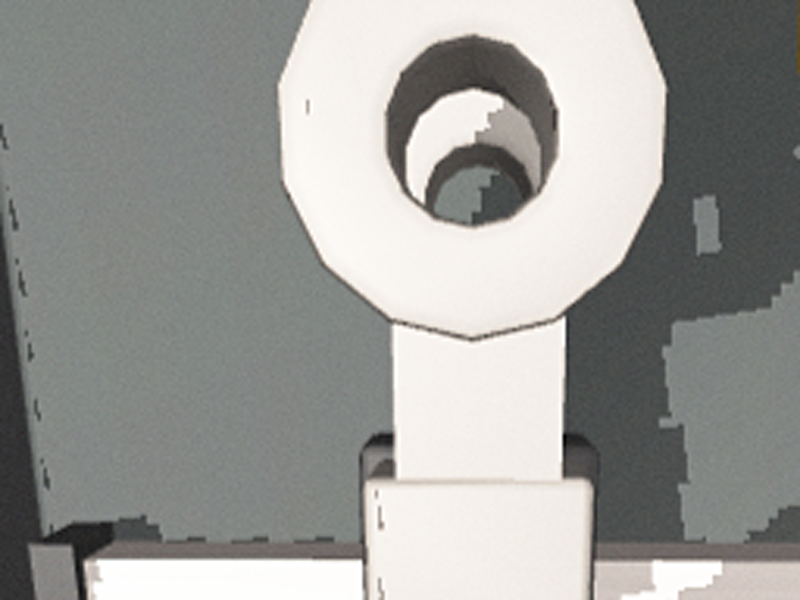

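Upper eye centre now 472.5 vs arm centre 479: about 0.5 mm remains. Nudge, open, and rise.

Scaled: -0.0006 m is -0.006.

Request:
advance --ticks "0,-0.006,0,0;0,-0.006,0,0;0,-0.006,0,0"

```text
time_s: 4.25
tcp_pos: [0.4544, 0.1962, 0.0768]
orientation: [-3.129, 0.27, -0.004]
force: [-0.6, -1.0, 9.2]
finger_gap: 0.0112
finger_force: 42.0
```

Request:
advance --ticks "0,0,0,0;0,0,0,0;0,0,0,0" --aperture 0.035

```text
time_s: 4.55
tcp_pos: [0.4535, 0.1961, 0.0754]
orientation: [3.13, -0.27, -0.0]
force: [-1.3, -0.1, 0.1]
finger_gap: 0.0348
finger_force: 0.0
```

Request:
advance --ticks "0,0,-0.3,0;0,0,-0.7,0;0,0,-1.1,0;0,0,-1.5,0;0,0,-1.75,0;0,0,-1.75,0;0,0,-1.75,0"

```text
time_s: 5.25
tcp_pos: [0.4534, 0.1962, 0.2501]
orientation: [-3.13, 0.27, -0.0]
force: [-0.1, -0.2, -0.5]
finger_gap: 0.0348
finger_force: 0.0
```

Run:
```python
from h import *
from workcell import env
import cv2
s=env.snapshot("wrist");np.savez("w4.npz",**s);cv2.imwrite("pics/w4.png",cv2.resize(s["img"][:192,100:356,::-1],(800,600),interpolation=cv2.INTER_CUBIC))
```

```bash
python3 go.py .527 -.138 .24
```

```text
tool shift [0.13   0.3165 0.0094] turn -0.0003 z [-1.3e-03 -4.0e-04 -1.0e+00] tcp [0.4532 0.1961 0.2494] q [0.33 0.17 1.67 0.   1.29 2.08] t 5.3 F [ 0.  -0.5  0.1] gap 0.034860952433769916
```

View pics/w4.png

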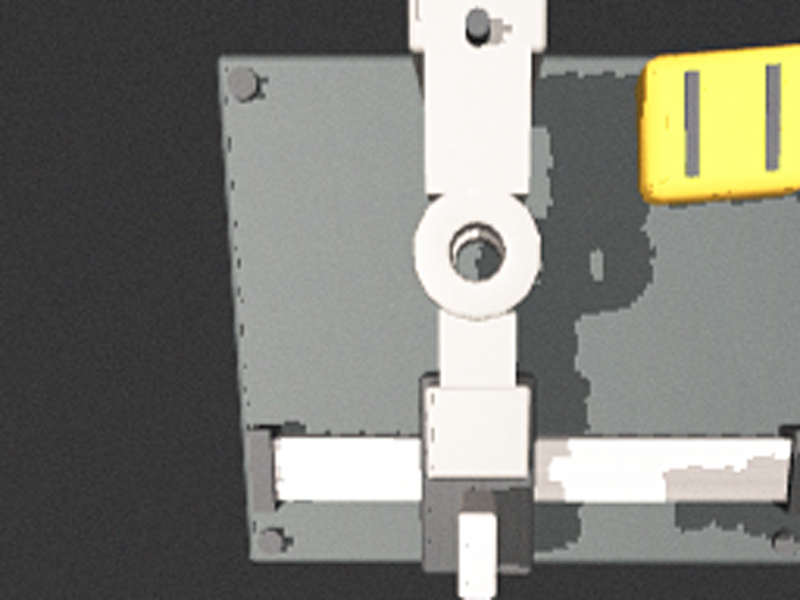

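Eyes, arm, block and fin are all centred at x≈477: aligned. On to the pin.

Run:
```python
from h import *
s=dict(np.load("w4.npz"))
print(ray(s,((477.5+.5)/3.125-.5+100,(252.5+.5)/3.125-.5),.115))
```

```text
[0.53842292 0.18085089 0.115     ]
```

Request:
advance --ticks "0.1,0.45,0,0;0.2,0.9,0,0;0.3,1.35,0,0;0.4,1.8,0,0;0.5,2.25,0,0;0.6,2.7,0,0;0.7,3.16,0,0;0.7,3.16,0,0" --aperture 0.05

```text
time_s: 6.1
tcp_pos: [0.4677, -0.1312, 0.2487]
orientation: [-3.129, 0.278, 0.004]
force: [0.1, 0.1, -0.4]
finger_gap: 0.05
finger_force: 0.0
```

Run:
```python
from h import *
from workcell import env
import cv2
s=env.snapshot("wrist");np.savez("w5.npz",**s);cv2.imwrite("pics/w5.png",cv2.resize(s["img"][:,:,::-1],(800,600),interpolation=cv2.INTER_CUBIC))
print(proj(s,(.527,-.138,.146))/.64)
```

```bash
python3 go.py .527 -.138 .24
```

```text
[385.17073506 181.72493421]
tool shift [ 0.0599 -0.0015  0.0086] turn -0.0041 z [-2.6e-03  9.0e-04 -1.0e+00] tcp [ 0.4678 -0.129   0.2487] q [-0.34  0.16  1.7  -0.    1.29  1.4 ] t 6.15 F [0.5 0.6 0.5] gap 0.04957311541872858
```

View pics/w5.png

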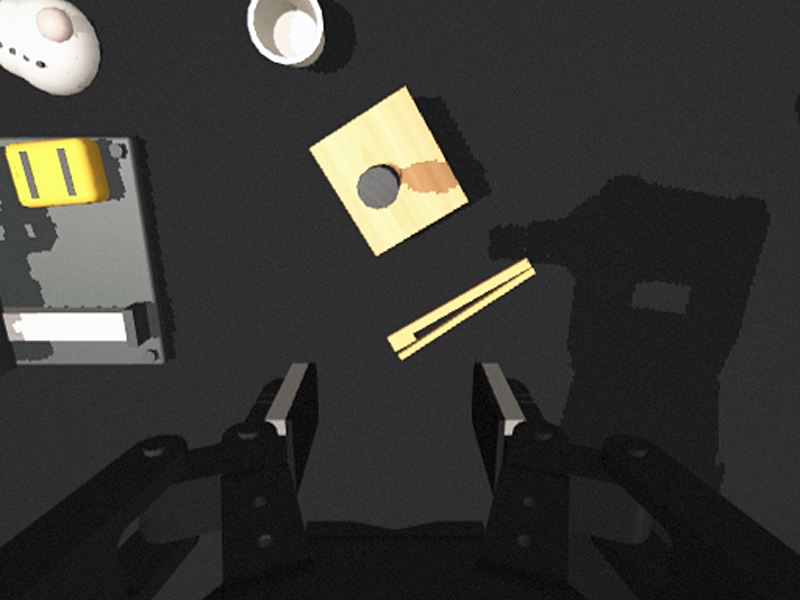

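Head top centre at (378,187), block top corners (406,87),(310,148),(377,256),(468,202).

Run:
```python
from h import *
s=dict(np.load("w5.npz"))
P=lambda u,v,z: ray(s,((u+.5)*.64-.5,(v+.5)*.64-.5),z)
print(P(378,187,.146),np.mean([P(*a,.06) for a in[(406,87),(310,148),(377,256),(468,202)]],0))
```

```bash
python3 go.py .527 -.136 .2
```

```text
[ 0.5253793  -0.13415534  0.146     ] [ 0.5263418  -0.13959936  0.06      ]
tool shift [ 0.0597 -0.0035  0.0486] turn -0.0041 z [-2.6e-03  9.0e-04 -1.0e+00] tcp [ 0.4678 -0.129   0.2487] q [-0.34  0.16  1.7  -0.    1.29  1.4 ] t 6.15 F [0.5 0.6 0.5] gap 0.04957311541872858
```

Request:
advance --ticks "0,0,0,0;0,0,0,0;0,0,0,0"

```text
time_s: 6.45
tcp_pos: [0.4684, -0.126, 0.2501]
orientation: [-3.13, 0.267, 0.0]
force: [0.2, -0.4, -0.1]
finger_gap: 0.05
finger_force: 0.0
```

Run:
```python
from h import *
from workcell import env
import cv2
s=env.snapshot("wrist");np.savez("w6.npz",**s)
i=s["img"]; hsv=cv2.cvtColor(i,cv2.COLOR_RGB2HSV)
wood=((hsv[...,1]>60)&(hsv[...,2]>90)).astype(np.uint8)
n,l,st,c=cv2.connectedComponentsWithStats(wood[50:170,195:305]);k=1+st[1:,4].argmax()
w=(l==k).astype(np.uint8);cs,_=cv2.findContours(w,cv2.RETR_EXTERNAL,cv2.CHAIN_APPROX_NONE)
box=cv2.minAreaRect(max(cs,key=len));print(box)
print("block",ray(s,np.add(box[0],(195,50)),.06))
g=cv2.medianBlur(i[...,2].copy(),3)
h=cv2.HoughCircles(cv2.cvtColor(i,cv2.COLOR_RGB2GRAY)[85:150,210:275],cv2.HOUGH_GRADIENT,1,20,param1=100,param2=10,minRadius=11,maxRadius=18);print(h)
for q in h[0][:3]: print(ray(s,(q[0]+210,q[1]+85),.146))
```

```bash
python3 go.py .527 -.136 .2
```

```text
((60.25000762939453, 59.750003814697266), (84.205810546875, 73.74439239501953), 59.03623962402344)
block [ 0.52885929 -0.13979483  0.06      ]
[[[39.5 34.5 13.8]]]
[ 0.525302   -0.13410195  0.146     ]
tool shift [ 0.0594 -0.0002  0.0502] turn 0.0012 z [-1.e-04  1.e-04 -1.e+00] tcp [ 0.4685 -0.1261  0.2502] q [-0.34  0.15  1.7   0.    1.29  1.4 ] t 6.5 F [-0.4 -0.9 -1.1] gap 0.05010535909270441
```

Run:
```python
from h import *
s=dict(np.load("w4.npz"))
P=lambda u,v,z: ray(s,((u+.5)/3.125-.5+100,(v+.5)/3.125-.5),z)
ex=np.array([.9855,-.1695]);ey=np.array([.1695,.9855]);t=np.array([.4533,.1961])
for n,p in[("fin",P(477.3,560,.087)),("finfar",P(477.3,514,.087)),("eye",P(477.3,252.5,.115)),("arm",P(478,350,.065))]:
    print(n,p,"rel tcp jig x,y",ex@(p[:2]-t),ey@(p[:2]-t))
```

```text
fin [0.45079608 0.19616251 0.087     ] rel tcp jig x,y -0.0024782102892334447 -0.00036281250417267215
finfar [0.46519849 0.19365359 0.087     ] rel tcp jig x,y 0.012140630803689812 -0.0003941468169103252
eye [0.53843178 0.18090174 0.115     ] rel tcp jig x,y 0.08647347036751728 -0.0005480442818486918
arm [0.51267929 0.18515342 0.065     ] rel tcp jig x,y 0.06037373361404399 -0.0007230628957747615
```

```bash
python3 go.py .5253 -.1341 .132
```

```text
tool shift [ 0.0574 -0.0018  0.1182] turn 0.0012 z [-1.e-04  1.e-04 -1.e+00] tcp [ 0.4685 -0.1261  0.2502] q [-0.34  0.15  1.7   0.    1.29  1.4 ] t 6.5 F [-0.4 -0.9 -1.1] gap 0.05010535909270441
```

Request:
advance --ticks "0.3,-0.01,0,0;0.574,-0.018,0.2,0;0.574,-0.018,0.6,0;0.574,-0.018,0.9,0;0.574,-0.018,1.18,0;0.574,-0.018,1.18,0;0.574,-0.018,1.18,0;0.574,-0.018,1.18,0"

```text
time_s: 7.3
tcp_pos: [0.526, -0.1351, 0.1342]
orientation: [3.129, -0.27, 0.004]
force: [0.3, 0.2, -0.5]
finger_gap: 0.0503
finger_force: 0.0
```

Request:
advance --ticks "0,0,0,0;0,0,0,0;0,0,0,0;0,0,0,0;0,0,0,0;0,0,0,0" --aperture 0 --squeeze 60

```text
time_s: 7.9
tcp_pos: [0.5257, -0.1353, 0.1332]
orientation: [3.129, -0.27, 0.003]
force: [0.1, -1.6, 7.0]
finger_gap: 0.0174
finger_force: 58.5
```

```bash
python3 go.py .5253 -.1341 .132
```

```text
tool shift [-0.0006 -0.0011  0.0012] turn -0.0004 z [ 1.8e-03 -6.0e-04 -1.0e+00] tcp [ 0.5257 -0.1353  0.1332] q [-0.32  0.41  1.66 -0.    1.07  1.42] t 7.9 F [ 0.1 -1.6  7. ] gap 0.017376229406337675
```

Scaled: -0.14 m is -1.4, -0.06 m is -0.6.

Request:
advance --ticks "0,0,-0.15,0;0,0,-0.35,0;0,0,-0.6,0;0,0,-0.9,0;0,0,-1.2,0;0,0,-1.4,0;0,0,-1.4,0;0,0,-1.4,0"

```text
time_s: 8.7
tcp_pos: [0.525, -0.135, 0.2715]
orientation: [-3.13, 0.27, 0.001]
force: [-0.4, -1.2, -1.1]
finger_gap: 0.0172
finger_force: 58.9
```

Run:
```python
from h import *
from workcell import env
import cv2
a=env.snapshot("wrist");b=env.snapshot("scene");np.savez("w7.npz",**a);np.savez("s7.npz",**b)
o=env.observe();u,v=proj(b,o["tcp_pos"]-[0,0,.06]).astype(int)
c=cv2.resize(b["img"][v-50:v+50,u-40:u+40],(400,500),interpolation=cv2.INTER_CUBIC)
w=cv2.resize(a["img"][120:370,156:356],(400,500),interpolation=cv2.INTER_CUBIC)
cv2.imwrite("pics/s7.png",np.hstack([w,c])[:,:,::-1]);print(u,v,o["tcp_pos"])
for z in(.017-.017,):
  for h in(.02,-.016,-.116): # rel tcp
    print(h,(proj(b,o["tcp_pos"]+[0,0,h])-(u-40,v-50))*5+[400,0],(proj(a,o["tcp_pos"]+[0,0,h])-(156,120))*2)
```

```bash
python3 go.py .538 .181 .27
```

```text
212 146 [ 0.52481916 -0.13498183  0.2707136 ]
0.02 [596.22088232 138.59122723] [190.45554786 329.95610128]
-0.016 [600.00817283 191.13942241] [190.95375439 248.77188297]
-0.116 [609.92768494 328.77144644] [191.62449865 139.47213561]
tool shift [-0.0412 -0.3136  0.0009] turn -0.0004 z [-2.3e-03  8.0e-04 -1.0e+00] tcp [ 0.5248 -0.135   0.2707] q [-0.32  0.27  1.51  0.    1.37  1.42] t 8.8 F [-0.5 -0.1 -1.4] gap 0.01725612630407713
```

View pics/s7.png

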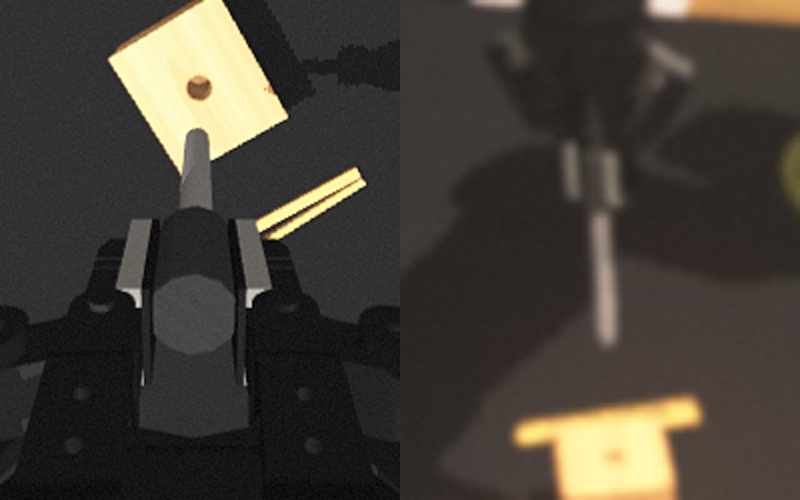

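Run:
```python
from h import *
a=dict(np.load("w7.npz"));t=np.array([.5249,-.135,.2711])
ex=np.array([.9855,-.1695]);ey=np.array([.1695,.9855])
for n,u,v,z in[("nose",197,131,-.1215),("headtop",194,314,.0135),("hole",200,88,.06-t[2])]:
    p=ray(a,((u+.5)/2-.5+156,(v+.5)/2-.5+120),t[2]+z);print(n,p,ex@(p[:2]-t[:2]),ey@(p[:2]-t[:2]))
```

```bash
python3 go.py .538 .181 .27
```

```text
nose [ 0.52687172 -0.13741716  0.1496    ] 0.00235283763759766 -0.0020479049397181892
headtop [ 0.52461729 -0.135575    0.2846    ] -0.00018115174120173156 -0.0006145852901827033
hole [ 0.5267138  -0.13963984  0.06      ] 0.002573956540958575 -0.004265122079565734
tool shift [-0.0412 -0.3136  0.0009] turn -0.0004 z [-2.3e-03  8.0e-04 -1.0e+00] tcp [ 0.5248 -0.135   0.2707] q [-0.32  0.27  1.51  0.    1.37  1.42] t 8.8 F [-0.5 -0.1 -1.4] gap 0.01725612630407713
```

Pin held, nearly upright (nose ≈2 mm to jig +x, ≈1.5 mm to −y of the head). Carry it over with that offset allowed for.

Request:
advance --ticks "-0.06,-0.45,0,0;-0.12,-0.9,0,0;-0.18,-1.35,0,0;-0.24,-1.8,0,0;-0.3,-2.25,0,0;-0.36,-2.7,0,0;-0.42,-3,0,0;-0.42,-3.15,0,0"

```text
time_s: 9.6
tcp_pos: [0.5371, 0.1848, 0.2709]
orientation: [3.13, -0.266, -0.003]
force: [-1.0, -1.1, -1.6]
finger_gap: 0.0175
finger_force: 59.0
```

Request:
advance --ticks "0,0,0,0;0,0,0,0;0,0,0,0;0,0,0,0"

```text
time_s: 10.0
tcp_pos: [0.538, 0.1813, 0.2723]
orientation: [3.13, -0.272, 0.0]
force: [0.7, 0.1, -1.1]
finger_gap: 0.0174
finger_force: 59.0
```

```bash
python3 go.py .5374 .1825 .25
```

Run:
```python
from h import *
from workcell import env
s=env.snapshot("wrist");np.savez("w8.npz",**s)
```

```text
tool shift [-0.0008 -0.0011  0.0223] turn -0.0018 z [ 0.e+00 -1.e-04 -1.e+00] tcp [0.538  0.1813 0.2723] q [ 0.26  0.32  1.44 -0.    1.38  2.01] t 10.0 F [ 0.7  0.1 -1.1] gap 0.0173558014783514
```

Request:
advance --ticks "-0.008,-0.011,0.1,0;-0.008,-0.011,0.2,0;-0.008,-0.011,0.26,0;-0.008,-0.011,0.26,0"

```text
time_s: 10.45
tcp_pos: [0.5369, 0.1835, 0.2449]
orientation: [3.129, -0.27, -0.003]
force: [0.8, 0.1, -1.1]
finger_gap: 0.0172
finger_force: 59.0
```

Request:
advance --ticks "0,0,0.04,0;0,0,0.08,0;0,0,0.12,0;0,0,0.12,0"

```text
time_s: 10.85
tcp_pos: [0.5371, 0.1836, 0.2337]
orientation: [3.13, -0.27, -0.001]
force: [0.6, 0.2, -0.9]
finger_gap: 0.0174
finger_force: 59.0
```

```bash
python3 go.py .5374 .1825 .14
```

```text
tool shift [0.0006 0.001  0.0937] turn -0.0003 z [-8.e-04 -3.e-04 -1.e+00] tcp [0.5371 0.1836 0.2337] q [ 0.26  0.35  1.49 -0.    1.3   2.01] t 10.85 F [ 0.6  0.2 -0.9] gap 0.017358979372864375
```

Request:
advance --ticks "0.004,0.008,0.04,0;0.004,0.008,0.08,0;0.004,0.008,0.14,0;0.004,0.008,0.14,0"

```text
time_s: 11.25
tcp_pos: [0.5372, 0.1827, 0.2192]
orientation: [3.129, -0.27, -0.002]
force: [-0.3, 0.2, -1.5]
finger_gap: 0.0175
finger_force: 59.0
```

Request:
advance --ticks "0,0,0.04,0;0,0,0.08,0;0,0,0.14,0;0,0,0.14,0"

```text
time_s: 11.65
tcp_pos: [0.5372, 0.1827, 0.2053]
orientation: [3.129, -0.27, -0.002]
force: [0.1, 1.2, -0.5]
finger_gap: 0.0172
finger_force: 59.0
```

Request:
advance --ticks "0,0,0.04,0;0,0,0.08,0;0,0,0.14,0;0,0,0.14,0"

```text
time_s: 12.05
tcp_pos: [0.5372, 0.1827, 0.1913]
orientation: [3.129, -0.27, -0.002]
force: [0.7, -1.0, -1.6]
finger_gap: 0.0174
finger_force: 59.0
```

```bash
python3 go.py .5374 .1825 .14
```

```text
tool shift [0.0003 0.0001 0.0513] turn -0.0003 z [-1.4e-03 -4.0e-04 -1.0e+00] tcp [0.5372 0.1827 0.1913] q [ 0.26  0.39  1.54 -0.    1.22  2.01] t 12.05 F [ 0.7 -1.  -1.6] gap 0.01737065791621558
```

Request:
advance --ticks "0,0,0.04,0;0,0,0.08,0;0,0,0.14,0;0,0,0.14,0"

```text
time_s: 12.45
tcp_pos: [0.5371, 0.1827, 0.1773]
orientation: [3.129, -0.27, -0.002]
force: [0.3, -0.3, -1.3]
finger_gap: 0.017
finger_force: 59.0
```

Request:
advance --ticks "0,0,0.04,0;0,0,0.08,0;0,0,0.14,0;0,0,0.14,0"

```text
time_s: 12.85
tcp_pos: [0.5371, 0.1827, 0.1633]
orientation: [3.129, -0.27, -0.002]
force: [-0.2, 0.2, -1.3]
finger_gap: 0.0171
finger_force: 59.0
```

Request:
advance --ticks "0,0,0.04,0;0,0,0.08,0;0,0,0.14,0;0,0,0.18,0;0,0,0.18,0;0,0,0.18,0"

```text
time_s: 13.45
tcp_pos: [0.5375, 0.1828, 0.1463]
orientation: [-3.13, 0.27, 0.0]
force: [0.1, 1.5, -0.9]
finger_gap: 0.0174
finger_force: 59.0
```

Run:
```python
from h import *
from workcell import env
import cv2
a=env.snapshot("wrist");b=env.snapshot("scene")
o=env.observe();u,v=proj(b,o["tcp_pos"]-[0,0,.06]).astype(int);print(o["tcp_pos"],o["force"],o["moment"])
c=cv2.resize(b["img"][v-40:v+40,u-32:u+32],(400,500),interpolation=cv2.INTER_CUBIC)
w=cv2.resize(a["img"][120:370,156:356],(400,500),interpolation=cv2.INTER_CUBIC)
cv2.imwrite("pics/end.png",np.hstack([w,c])[:,:,::-1])
```

```text
[0.53761062 0.18282095 0.14652174] [-0.01892575 -0.11593993 -1.44620306] [-0.04444104 -0.01451179  0.01989601]
```

View pics/end.png

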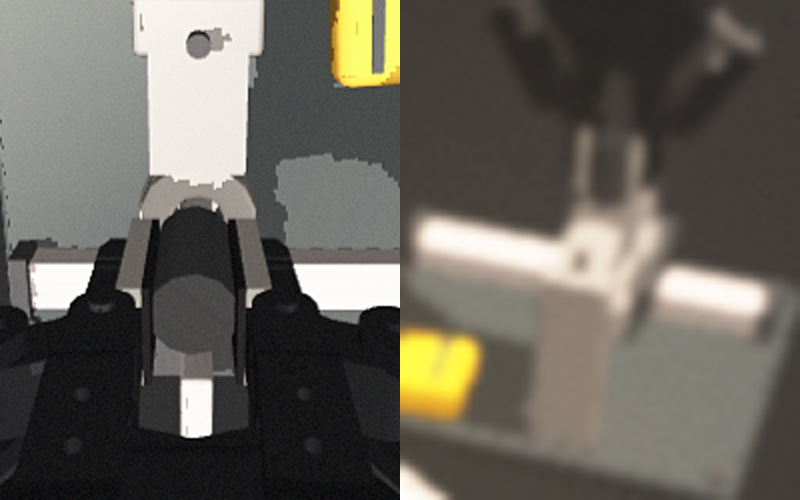

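The pin stands in both eyes, head just above the bracket, no contact force; nose ≈21 mm below the lower eye. Handing in.

```bash
python3 -c "
from workcell import env
print(env.close_job())"
```

```text
the job is handed in; nothing more can be done
None
```

The job is handed in at about 13.5 s: the carriage is set under the bracket, and the pin goes through both eyes, still held upright in the gripper. By calculation from the tool height, its nose is about 21 mm below the lower eye and its head about 9 mm above the bracket.

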